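Lay the foiled glass on its suncatcher patterns

ROBOT

A 6-joint arm with a two-finger parallel gripper is mounted at the origin on the work surface. World frame = base frame: x ahead of the robot, y to its left, z up, the work surface at z = 0. Lengths are in m, angles in rad, forces in N, time in s.
With the tool pointing down it reaches from about 0.3 to 0.825 m from the base axis. Payload 5.4 kg.
Tool frame: the origin (TCP) lies at the very end of the fingers, on their centre line; the grasp point (between the pads) lies 19 mm behind it; z points along the fingers, y is the line along which they close (so a half turn about z gives the same grasp; the last joint's range is limited). The gripper opens to 92 mm and grips with 3 to 60 N. Pads are 20 mm wide; open, the fingers measure 128 mm over their backs; the gripper's body (75 mm by 189 mm) begins 69 mm behind the grasp point.
Start: joints at [1.119, 0.158, 1.597, -0, 1.386, -0.21], TCP at [0.138, 0.558, 0.215] pointing down, gripper open.
Joint ranges: [-2.91, 2.91], [-0.94, 2.29], [0.18, 2.7], [-1.29, 4.43], [0.17, 2.64], [-3, 3]. Speed limits (rad/s): [2.57, 2.57, 3.14, 3.14, 3.14, 3.14].

INTERFACE

Orientations are given as a rotation vector (axis times angle).
In Python, from workcell import bot gives the robot as it stands. Calls block until the motion is done:
- bot.goto(position, orientation): joint-space move of the TCP to a pose.
- bot.line_to(position, rot=None, max_speed=0.15): straight line of the TCP; rot=None keeps the orientation; max_speed is the mean speed in m/s.
- bot.set_joints(angles): joint-space move.
- bot.set_gripper(opening, newtons=None): opening from 0.0 (shut) to 1.0 (fully open); newtons is the grip in N (None keeps the last); returns when the fingers have stopped.
- bot.hold(seconds).
- bot.inverse_kinematics(position, orientation): joint angles nearest the present ones, or None.
- bot.read_camera(name): name is "scene" or "top" or "wrist"; returns a dict with "pixels" (480x640x3 uint8, blue, green, red), "fx", "fy", "cx", "cy" (pixels), "k1" (the pictures are not rectified: a ray, as slopes to the right and down, at radius r is drawn at 1 + k1 r^2 times it, then the intrinsics apply), "R" (3x3) and "t" (3): a world point X has camera coordinates R X + t. Camera axes: x right, y down, z forward; pixel columns grow to the right and rows downward; lengths in m; the calibration is good to about 2 mm. A picture is of the moment at which its call begins. There is no depth.
A pose or a line that the arm cannot do raises bot.MotionError and nothing moves.
- bot.job_done(): hands the job in; it is judged then, once.
Readings, each from a call of its own:
- bot.current_clock(): time.
- bot.current_joints(): joint angles.
- bot.current_joint_vel(): joint speeds.
- bot.current_effort(): joint torques, N m.
- bot.current_ee_pos(): TCP position.
- bot.current_tool_rot(): TCP orientation.
- bot.current_contact_force(): force on the tool from outside, world axes, zero at the start.
- bot.current_ft_torque(): the same for the moment, N m.
- bot.current_opening(): opening from 0.0 (shut) to 1.0 (fully open).
- bot.current_grip_force(): force on a finger pad.
Only numpy, scipy, OpenCV 4.12 (cv2) and the standard library are available. Lean on these libraries where they do the work, as an engineer would, in place of code of your own. Each camera call takes 0.05 s, during which the arm holds its last target. There are 200 camera calls.

TASK

Four foiled glass pieces are scattered on the stained-glass bench beside the taped-down paper patterns of four suncatchers: lay each piece flat on the pattern whose bold centre outline has its shape, centred on the outline and turned to match it, ready for soldering. Set every piece down on the bench rather than dropping it, and leave the single foil roll and the little flux jar that stand among them where they are.

Things in the scene. Friction and masses are not known exactly. Their poses are not given: they have to be found in the camera images.
- glass_round: Pale grey-green opal glass, a round disc 56 mm across, 9 mm thick, upright edges and top rim in copper foil; 40 to 90 g, lying flat. Origin: centre of its underside, z up. Any yaw looks the same.
- glass_bar: Pale grey-green opal glass, a rectangle 76 x 40 mm, 9 mm thick, upright edges and top rim in copper foil; 40 to 90 g, lying flat. Origin: centre of its underside, z up. x runs along its 76 mm length, y across its 40 mm width; a half turn looks the same.
- glass_diamond: Pale grey-green opal glass, a diamond (rhombus), 86 x 50 mm corner to corner, 9 mm thick, upright edges and top rim in copper foil; 40 to 90 g, lying flat. Origin: centre of its underside, z up. x runs along the 86 mm diagonal; a half turn looks the same. Its parallel sides are 43 mm apart, along lines through the centre at +1.044 and -1.044 rad from x.
- glass_petal: Pale grey-green opal glass, a petal (pointed oval), 88 mm tip to tip, 44 mm across its middle, where the sides run parallel for 14 mm, 9 mm thick, upright edges and top rim in copper foil; 40 to 90 g, lying flat. Origin: centre of its underside, z up. x runs from tip to tip, y across; a half turn looks the same.
- pattern_round: White paper sheet, 116 mm square, taped flat and fixed (under 1 mm thick, no obstacle: a piece on it rests at bench height), with thin lines and, in its centre, the bold black outline of a circle 56 mm across. Origin: centre of sheet and outline, at bench height, z up. 
- pattern_bar: White paper sheet, 116 mm square, taped flat and fixed (under 1 mm thick, no obstacle: a piece on it rests at bench height), with thin lines and, in its centre, the bold black outline of a rectangle 76 x 40 mm. Origin: centre of sheet and outline, at bench height, z up. x runs along the outline's length.
- pattern_diamond: White paper sheet, 116 mm square, taped flat and fixed (under 1 mm thick, no obstacle: a piece on it rests at bench height), with thin lines and, in its centre, the bold black outline of a diamond (rhombus) 86 x 50 mm from corner to corner. Origin: centre of sheet and outline, at bench height, z up. x runs along the outline's 86 mm diagonal.
- pattern_petal: White paper sheet, 116 mm square, taped flat and fixed (under 1 mm thick, no obstacle: a piece on it rests at bench height), with thin lines and, in its centre, the bold black outline of a pointed oval 88 mm from tip to tip, 44 mm across. Origin: centre of sheet and outline, at bench height, z up. x runs from tip to tip of the outline.
- foil_roll: Roll of copper foil tape lying flat, a ring 92 mm outside, 76 mm inside, 13 mm tall, copper with a violet core. Origin: centre of its underside. Loose; a bystander, not to be shifted.
- flux_jar: Small squat jar, 44 mm across, 41 mm tall, off-white with a black lid, standing upright. Origin: centre of its underside. Loose; a bystander, not to be shifted.

How it is judged:
At the end, for the whole second after the job is handed in: Each glass piece lies released and at rest, flat (0.1 rad, underside under 4 mm), its centre within 10 mm of the centre of its own outline; bar, diamond and petal also turned to within 0.2 rad of their outlines (a half turn is the same) (horizontal distance between glass_round and pattern_round below 0.01 m and height (world z) of each of glass_round, glass_bar, glass_diamond, glass_petal below 0.004 m and angle between each of glass_round, glass_bar, glass_diamond, glass_petal's own z axis and vertical below 0.1 rad and linear speed of each of glass_round, glass_bar, glass_diamond, glass_petal below 0.02 m/s and horizontal distance between glass_bar and pattern_bar below 0.01 m and angle between the x axis of glass_bar and the x axis of pattern_bar, either way round below 0.2 rad and horizontal distance between glass_diamond and pattern_diamond below 0.01 m and angle between the x axis of glass_diamond and the x axis of pattern_diamond, either way round below 0.2 rad and horizontal distance between glass_petal and pattern_petal below 0.01 m and angle between the x axis of glass_petal and the x axis of pattern_petal, either way round below 0.2 rad); the robot touches nothing.
It fails at once if a glass piece is let go in the air, more than 20 mm above the bench ((height (world z) of glass_round above 0.02 m and contact force between the fingers and glass_round below 0.05 N) or (height (world z) of glass_bar above 0.02 m and contact force between the fingers and glass_bar below 0.05 N) or (height (world z) of glass_diamond above 0.02 m and contact force between the fingers and glass_diamond below 0.05 N) or (height (world z) of glass_petal above 0.02 m and contact force between the fingers and glass_petal below 0.05 N)).
It fails at once if the foil roll or the flux jar is pushed more than 25 mm or tipped (distance of any of foil_roll, flux_jar from where it was at the start of the episode above 0.025 m or angle between flux_jar's own z axis and vertical above 0.5 rad).
It also fails if it takes over 128 s, if anything falls off the work surface, if the arm or the gripper's body presses on something with over 40 N, if the wrist force passes 120 N, or if a joint passes its speed limit or range.

## Working session

There is one attempt and no reset: what is moved stays moved. The work goes in short steps, each a Python script; the robot and the scene stay as the last script left them, time stands still between calls to the robot, and variables do not carry over. Pictures are saved under pics/ and viewed, at most 14 in all, crops included, and the job is handed in when it is done.

```bash
mkdir -p pics && ls && python3 - <<'E'
from workcell import bot
import cv2
for n in ("top","scene"):
    c=bot.read_camera(n); cv2.imwrite(f"pics/{n}0.png",c["pixels"])
    print(n,c["fx"],c["cx"],c["cy"],c["k1"],(-c["R"].T@c["t"]).round(3),c["R"].round(3).tolist())
E
```

```text
pics
top 452.9060330075505 314.41000912831737 234.31311493327527 -0.03538394065460153 [ 4.330e-01 -1.000e-03  1.057e+00] [[0.016, -1.0, -0.022], [-0.996, -0.015, -0.083], [0.083, 0.023, -0.996]]
scene 608.2294220139801 313.7800752756233 235.18022629887503 -0.010014521812527127 [1.358 0.685 0.971] [[-0.625, 0.781, -0.01], [0.513, 0.401, -0.759], [-0.588, -0.479, -0.651]]
```

View pics/top0.png

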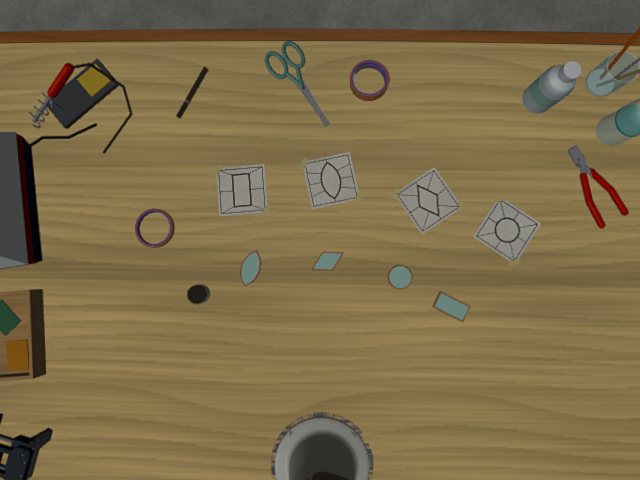

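```bash
cat > util.py <<'E'
import numpy as np, cv2
def px(c,X):
    "world points -> pixels"
    K=np.array([[c["fx"],0,c["cx"]],[0,c["fy"],c["cy"]],[0,0,1.]])
    X=np.asarray(X,float).reshape(-1,3)
    return cv2.projectPoints(X,cv2.Rodrigues(np.array(c["R"]))[0],np.array(c["t"],float),K,np.array([c["k1"],0,0,0.]))[0][:,0]
def rect(c,x0,x1,y0,y1,z,s=0.0005):
    "bird's-eye picture at height z: up = +x, left = +y; (u,v)->(x1-v*s, y1-u*s)"
    u,v=np.meshgrid(np.arange(round((y1-y0)/s)),np.arange(round((x1-x0)/s)))
    P=np.stack([x1-v*s,y1-u*s,np.full(u.shape,z)],-1)
    m=px(c,P).reshape(u.shape+(2,)).astype(np.float32)
    return cv2.remap(c["pixels"],m[...,0],m[...,1],cv2.INTER_CUBIC)
E
python3 - <<'E'
from workcell import bot
from util import *
c=bot.read_camera("top")
x0,x1,y0,y1=.28,.68,-.5,.45
im=rect(c,x0,x1,y0,y1,0.0,.00119); print(im.shape); cv2.imwrite("pics/r0.png",im)
def moments_pose(cn,s=.0005):
    m=cv2.moments(cn); u,v=m["m10"]/m["m00"],m["m01"]/m["m00"]
    r=cv2.minAreaRect(cn)
    # principal axis: image du=-dy, dv=-dx -> angle in world
    a=0.5*np.arctan2(2*m["mu11"],m["mu02"]-m["mu20"])
    return x1-v*s,y1-u*s,a,r[1][0]*s,r[1][1]*s,m["m00"]*s*s
for z,kind in ((.009,"glass"),(0,"outline")):
    g=rect(c,x0,x1,y0,y1,z).astype(int)
    if kind=="glass": 
        mk=((g[...,0]-g[...,2]>5)&(g[...,1]>80))
    else:
        mk=g.max(-1)<95
    cs,h=cv2.findContours(mk.astype(np.uint8),cv2.RETR_CCOMP,cv2.CHAIN_APPROX_NONE)
    for i,cn in enumerate(cs):
        if kind=="outline" and h[0][i][3]<0: continue
        p=moments_pose(cn)
        if 6e-4<p[5]<6e-3 : print(kind,np.round(p,4))
E
```

```text
(336, 798, 3)
glass [ 0.3589 -0.2926  1.1239  0.0694  0.0327  0.0022]
glass [ 0.4246 -0.1748  0.8874  0.0481  0.0474  0.0018]
glass [ 0.4396  0.1717 -0.2803  0.0384  0.0753  0.002 ]
glass [ 0.459  -0.0067 -1.0728  0.0605  0.036   0.0015]Traceback (most recent call last):
  File "<stdin>", line 21, in <module>
  File "<stdin>", line 7, in moments_pose
ZeroDivisionError: float division by zero
```

View pics/r0.png

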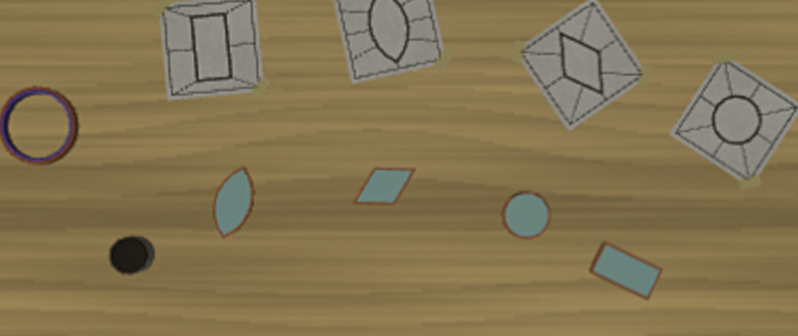

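View pics/scene0.png

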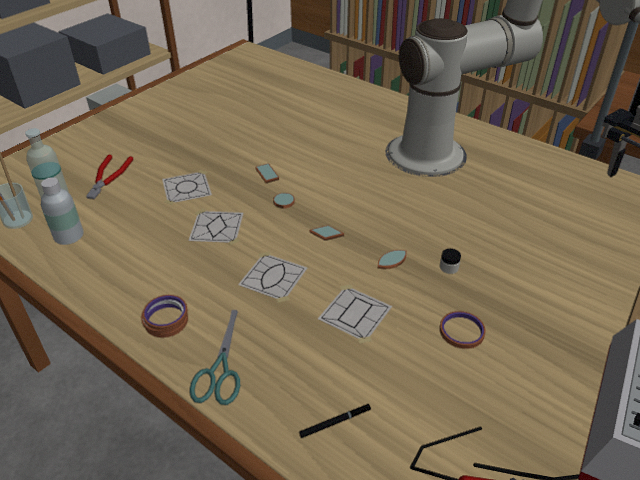

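```bash
python3 - <<'E'
from workcell import bot
from util import *
c=bot.read_camera("top")
x0,x1,y0,y1=.28,.76,-.5,.45; s=.0005
g=rect(c,x0,x1,y0,y1,0.).astype(int)
paper=((g.min(-1)>125)&(g.max(-1)-g.min(-1)<40)).astype(np.uint8)
cs,h=cv2.findContours(paper,cv2.RETR_CCOMP,cv2.CHAIN_APPROX_NONE)
for i,cn in enumerate(cs):
    m=cv2.moments(cn)
    if m["m00"]*s*s<8e-4 or h[0][i][3]>=0: continue
    u,v=m["m10"]/m["m00"],m["m01"]/m["m00"]; r=cv2.minAreaRect(cn)
    print(round(x1-v*s,4),round(y1-u*s,4),"ang %.3f"%(.5*np.arctan2(2*m["mu11"],m["mu02"]-m["mu20"])),np.round(np.array(r[1])*s,4),round(m["m00"]*s*s,5))
cv2.imwrite("pics/p0.png",cv2.resize(g[:350,340:1900].astype(np.uint8),None,fx=.5,fy=.5,interpolation=cv2.INTER_AREA))
E
```

```text
0.538 -0.426 ang -0.215 [0.0484 0.0488] 0.00185
0.5675 -0.2223 ang 0.222 [0.0447 0.0335] 0.00088
0.6008 -0.1996 ang 0.960 [0.0448 0.0323] 0.00089
0.5922 0.2222 ang 1.157 [0.0482 0.0884] 0.00147
0.6055 0.1599 ang 0.241 [0.046  0.0278] 0.00099
0.6088 -0.2835 ang 0.923 [0.0445 0.0328] 0.00088
0.6179 -0.0484 ang -1.284 [0.0266 0.0471] 0.00082
0.605 -0.2412 ang 0.574 [0.0626 0.0373] 0.00149
0.614 0.0128 ang 0.717 [0.0486 0.0488] 0.00134
0.6241 0.1991 ang 0.097 [0.0712 0.0351] 0.00228
0.6429 0.2382 ang 0.232 [0.046 0.028] 0.00102
0.6423 -0.2602 ang 0.186 [0.0437 0.0327] 0.00089
0.6566 0.176 ang 1.166 [0.0491 0.0858] 0.00149
0.6499 -0.012 ang 0.217 [0.0781 0.0387] 0.00204
0.6816 0.0246 ang -1.280 [0.0262 0.0473] 0.00081
0.6943 -0.0316 ang -1.438 [0.0272 0.0493] 0.00086
```

View pics/p0.png

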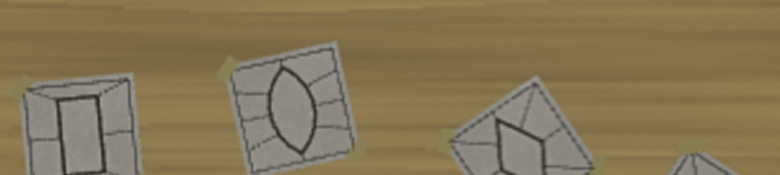

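```bash
cat > pp.py <<'E'
from workcell import bot
from util import *
from scipy.spatial.transform import Rotation as R
PIECE=dict(petal=(.4396,.1717,-.280),diamond=(.459,-.0067,-1.073),round=(.4246,-.1748,0),bar=(.359,-.2926,1.124))
PAT=dict(petal=(.650,-.012,.217),diamond=(.605,-.2412,.574),round=(.538,-.426,0),bar=(.6241,.1991,.08))
CLOSE=dict(petal=[np.pi/2],bar=[np.pi/2],diamond=[1.044,-1.044],round=[0,.5,1,1.5,2,2.5])
Z,UP=.004,.10
def rot(phi):
    c,s=np.cos(phi),np.sin(phi)
    return R.from_matrix(np.array([[-s,c,0],[c,s,0],[0,0,-1]]).T).as_rotvec()
def choose(n,a,b):
    best=None
    for off in CLOSE[n]:
        for k in (0,1):
            for k2 in (0,1):
                pa=a[2]+off+k*np.pi; pb=b[2]+off+(k+k2)*np.pi
                qs=[bot.inverse_kinematics([*p[:2],z],rot(f)) for p,f in ((a,pa),(b,pb)) for z in (Z,UP)]
                if any(q is None for q in qs): continue
                qs=np.array(qs); cost=abs(qs[:,5]).max()+.3*abs(qs[0,5]-qs[2,5])
                if best is None or cost<best[0]: best=(cost,pa,pb)
    return best
def move(n,a=None,b=None):
    a=a or PIECE[n]; b=b or PAT[n]
    cost,pa,pb=choose(n,a,b); print(n,"cost %.2f"%cost,"t",round(bot.current_clock(),1))
    bot.goto([*a[:2],UP],rot(pa)); bot.line_to([*a[:2],Z])
    bot.set_gripper(0.0,15); o=bot.current_opening(); print("opening mm",round(o*92,1),"grip",bot.current_grip_force())
    bot.line_to([*a[:2],UP]); bot.goto([*b[:2],UP],rot(pb))
    print("held",round(bot.current_opening()*92,1))
    bot.line_to([*b[:2],.03]); bot.line_to([*b[:2],Z],max_speed=.04)
    print("force",np.round(bot.current_contact_force(),1))
    bot.set_gripper(min(1.,o+.3)); bot.line_to([*b[:2],UP])
    print("end",round(bot.current_clock(),1))
E
python3 - <<'E'
from pp import *
for n in PIECE: print(n,choose(n,PIECE[n],PAT[n]))
move("petal")
bot.set_gripper(1.0)
c=bot.read_camera("wrist"); cv2.imwrite("pics/w1.png",c["pixels"])
E
```

```text
petal (np.float64(1.8728528575796834), 1.2907963267948965, 4.92938898038469)
diamond (np.float64(1.321759544723611), -0.028999999999999915, 4.759592653589793)
round (np.float64(0.26095523374515384), 5.641592653589793, 5.641592653589793)
bar (np.float64(1.8341884750324828), 5.83638898038469, 7.933981633974483)
petal cost 1.87 t 0.2
opening mm 43.5 grip 15.000110194087029
held 43.6
force [-3.6  0.7  3.1]
end 9.2
```

View pics/w1.png

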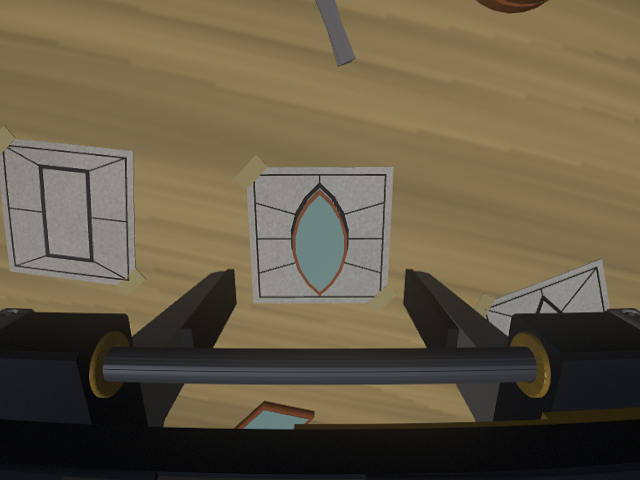

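```bash
cat >> util.py <<'E'
def blobs(c,x0,x1,y0,y1,z,kind,s=.0005,amin=8e-4):
    g=rect(c,x0,x1,y0,y1,z,s).astype(int)
    mk=((g[...,0]-g[...,2]>5)&(g[...,1]>80)) if kind=="glass" else ((g.min(-1)>110)&(g.max(-1)-g.min(-1)<40))
    cs,h=cv2.findContours(mk.astype(np.uint8),cv2.RETR_CCOMP,cv2.CHAIN_APPROX_NONE)
    for i,cn in enumerate(cs):
        m=cv2.moments(cn)
        if m["m00"]*s*s<amin or h[0][i][3]>=0: continue
        u,v=m["m10"]/m["m00"],m["m01"]/m["m00"]; r=cv2.minAreaRect(cn)
        print(kind,round(x1-v*s,4),round(y1-u*s,4),"ang %.3f"%(.5*np.arctan2(2*m["mu11"],m["mu02"]-m["mu20"])),np.round(np.array(r[1])*s,4),round(m["m00"]*s*s,5))
E
python3 - <<'E'
from pp import *
c=bot.read_camera("wrist"); 
print(px(c,[[.650,-.012,0],[.6241,.1991,0]]), (-c["R"].T@c["t"]).round(3))
blobs(c,.57,.73,-.1,.28,.009,"glass"); blobs(c,.57,.73,.1,.28,0,"paper")
im=rect(c,.59,.71,-.08,.06,0,.00025); cv2.imwrite("pics/w1r.png",im)
t=bot.read_camera("top"); blobs(t,.3,.75,-.4,.28,.009,"glass")
E
```

```text
[[320.44467128 239.2039065 ]
 [ 68.64497582 216.09947895]] [0.719 0.004 0.27 ]
glass 0.6474 -0.0116 ang 0.216 [0.0799 0.0384] 0.00212
paper 0.5987 0.2363 ang -0.053 [0.0493 0.0293] 0.00123
paper 0.6061 0.1619 ang 0.247 [0.0489 0.0295] 0.00124
paper 0.6251 0.2013 ang 0.097 [0.073  0.0366] 0.00258
paper 0.6442 0.2406 ang 0.241 [0.0486 0.0294] 0.00122
paper 0.6515 0.1663 ang -0.065 [0.0498 0.0298] 0.00125
paper 0.6589 0.1732 ang 0.875 [0.1407 0.0765] 0.0009
glass 0.3589 -0.2927 ang 1.125 [0.0694 0.0327] 0.00219
glass 0.4246 -0.1748 ang 0.931 [0.0475 0.048 ] 0.00182
glass 0.6476 -0.0137 ang 1.162 [0.0382 0.0375] 0.00108
```

View pics/w1r.png

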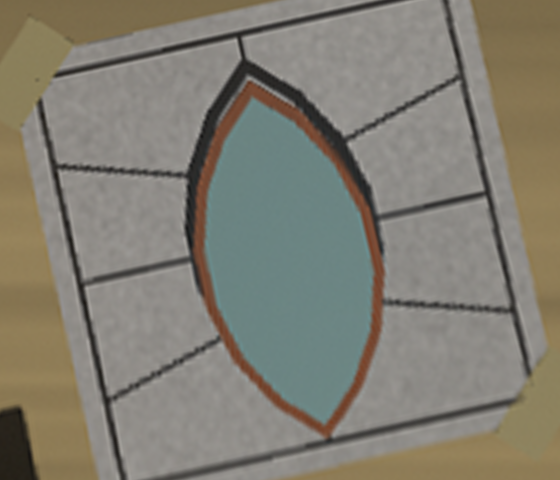

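```bash
sed -i 's/.1991,.08)/.2002,.095)/' pp.py && python3 - <<'E'
from pp import *
for n in ("diamond","round","bar"):
    move(n); bot.set_gripper(1.0)
    c=bot.read_camera("wrist"); cv2.imwrite(f"pics/w_{n}.png",c["pixels"])
    x,y,_=PAT[n]; blobs(c,x-.08,x+.08,y-.08,y+.08,.009,"glass")
bot.line_to([.55,.2,.25])
bot.goto([.3,.45,.25],rot(0))
t=bot.read_camera("top")
blobs(t,.3,.75,-.5,.45,.009,"glass",amin=6e-4)
im=rect(t,.45,.75,-.5,.3,0,.001); cv2.imwrite("pics/t_end.png",im)
ws=[cv2.imread(f"pics/w_{n}.png")[140:330,200:440] for n in ("diamond","round","bar")]
cv2.imwrite("pics/w_all.png",np.hstack(ws))
E
```

```text
diamond cost 1.32 t 9.8
opening mm 42.9 grip 14.999988824129105
held 43.1
force [-1.6  0.9  2.5]
end 17.4
glass 0.6048 -0.2403 ang 0.571 [0.0633 0.0377] 0.00159
round cost 0.26 t 17.9
opening mm 55.0 grip 15.000239610671997
held 54.9
force [-2.3  2.5  5.1]
end 24.9
glass 0.5378 -0.4238 ang -0.859 [0.05 0.05] 0.00195
bar cost 1.85 t 25.3
opening mm 39.8 grip 15.000021904706955
held 39.6
force [-3.1 -1.3  2.4]
end 33.4
glass 0.6222 0.2008 ang 0.095 [0.0703 0.0346] 0.00236
glass 0.5373 -0.4248 ang -0.471 [0.0485 0.048 ] 0.00182
glass 0.6041 -0.2415 ang 0.566 [0.0585 0.0366] 0.00143
glass 0.6206 0.1996 ang 0.094 [0.0694 0.0337] 0.00219
glass 0.6465 -0.0127 ang 0.215 [0.0745 0.038 ] 0.00195
```

View pics/w_all.png

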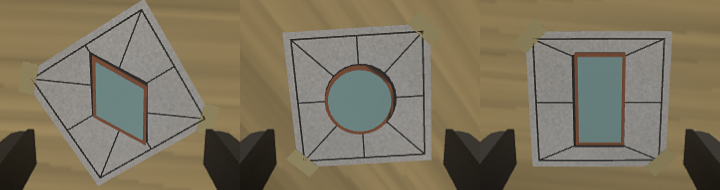

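View pics/t_end.png

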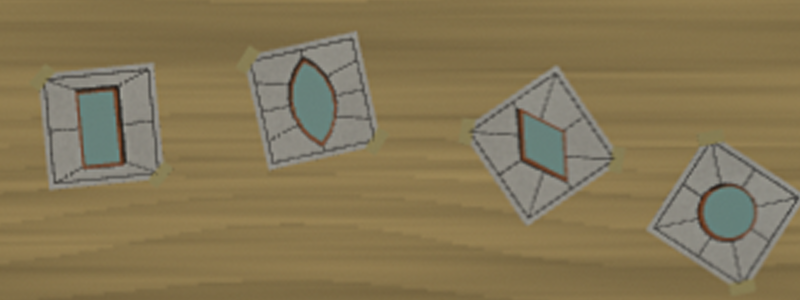

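The pictures show all four pieces flat on their own outlines, within about 4 mm and 0.03 rad. The arm is clear, so I'm handing the job in.

```bash
python3 -c "
from workcell import bot
print(bot.job_done(),bot.current_clock())"
```

```text
the job is handed in; nothing more can be done
the job is handed in; nothing more can be done
```

All four glass pieces were set down on their matching outlines, measured within about 4 mm and 0.03 rad, with the foil roll and flux jar never approached, and the job was handed in well inside the time limit (the verdict itself was not shown).

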